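# Hold the rover's sensor pod over the calibration tile

## Task

Start the calibration unit by pressing its three round keys fully down one at a time, the smallest first, then the medium one, then the largest. Then pick up the rover's black sensor pod, carry it over the top of the rover to the unit, and hold it about a centimetre above the white tile: level, centred and with its long side along the tile's long side. The pod must never touch the unit or the rover, and nothing else on the bench may be disturbed; finish while still holding the pod there, without putting it down or letting go.

Things in the scene. Friction and masses are not known exactly. Their poses are not given: they have to be found in the camera images.
- unit: Calibration unit, fixed: a grey flat box 210 (its x) by 170 (its y) mm. Origin at the centre of its underside. Its -x half is the key panel, 30 mm high; its +x half is a black block 39 mm high that carries the tile. May stand left or right of the rover, turned by up to about 0.3 rad
- tile (a point): Centre of the upper face of the white ceramic tile on the unit, 44 mm above the bench. The tile is 46 (its x) by 100 (its y) mm and stands 5 mm proud of the block; axes are those of the unit, z up, long side along y
- key_small_top (a point): Centre of the top of the smallest grey key (14 mm across). The three keys stand in a row along the unit's y on the key panel, 52 mm apart, in any order; their tops are 48 mm above the bench when up, 6 mm proud of a fixed black collar round each (its radius 8 mm more than the key), so a key is flush with its collar when fully down
- key_medium_top (a point): Centre of the top of the medium grey key (22 mm across)
- key_large_top (a point): Centre of the top of the largest grey key (32 mm across)
- key_small (a joint): Travel of the smallest key: 0 up, 0.006 m fully down; it springs back; fully down takes 5 N. A press counts from 0.0045 m
- key_medium (a joint): Travel of the medium key, likewise
- key_large (a joint): Travel of the largest key, likewise
- pod_mid (a point): Centre (half-way up) of the sensor pod, a black box 36 (its x) by 90 (its y, long side) by 50 (z) mm, about 150 g, standing loose on the bench, on the side of the rover away from the unit. A small white socket stands 5 mm above its top. Either way round is the same
- rover: Green and black four-wheeled rover, 1.4 kg, loose on the bench between pod and unit. Origin on the bench under its centre, x along its length. It spans -128 to 118 mm in its x and 76 mm either side in y; wheels 66 mm high, deck 82 mm; two antennas at its +x end rise to 140 mm
- screwdriver: Bystander: screwdriver 170 mm long lying beyond the rover
- spare_wheel: Bystander: spare wheel 66 mm across and 26 mm high, lying flat beyond the rover; origin under its centre
- screw_jar: Bystander: small jar 44 mm across and 50 mm high beyond the rover; origin under its centre
Not all that is in view belongs to the job. Leave any orange, red or yellow look-alike of the part that bears pod_mid alone.

How it is judged:
By the outcome, as a careful person would: the job done as asked, in the order asked, and still so for the second after the job is handed in, while the arm keeps its last pose, push and grip.
It also fails if it takes over 72 s, if anything falls off the work surface, if the arm or the gripper's body presses on something with over 40 N, if the wrist force passes 120 N, or if a joint passes its speed limit or range.

## Robot

A 6-joint arm with a two-finger parallel gripper is mounted at the origin on the work surface. World frame = base frame: x ahead of the robot, y to its left, z up, the work surface at z = 0. Lengths are in m, angles in rad, forces in N, time in s.
With the tool pointing down it reaches from about 0.3 to 0.875 m from the base axis. Payload 6.4 kg.
Tool frame: the origin (TCP) lies midway between the tips of the shut fingers; the grasp point (between the pads) lies 19 mm behind it; z points along the fingers, y is the line along which they close (so a half turn about z gives the same grasp; the last joint's range is limited). The gripper opens to 85 mm and grips with 20 to 120 N. Pads are 22 mm wide; open, the fingers measure 114 mm over their backs; the gripper's body (76 mm by 85 mm) begins 54 mm behind the grasp point. The pads swing forward as they close: fully open they stand 13 mm farther back than shut.
Start: joints at [-1.47, 0.181, 1.607, -0, 1.354, -0.206], TCP at [0.174, -0.548, 0.231] pointing down, gripper open.
Joint ranges: [-2.99, 2.99], [-0.89, 2.07], [0.3, 2.58], [-1.14, 4.28], [0, 2.63], [-3.12, 3.12]. Speed limits (rad/s): [2.57, 2.57, 3.01, 3.14, 3.14, 3.14].

## Interface

Orientations are given as a unit quaternion [w, x, y, z].
In Python, from bench import ctrl gives the robot as it stands. The module is installed in compiled form; this text tells all that it offers.
- The arm moves only by the tool move_arm, never from a script. Its argument "plan" is one flat list of numbers, 6 for each row, row after row: the shift along the world's x, y, z in units of 50 mm (1.0 is 50 mm), then the turn, a rotation vector about the world's x, y, z in rad. A call has 1 to 10 rows; each row is the pose to reach, as a shift and turn from the pose commanded when the call began; what a row does not reach only later rows make up. A row lasts 1/8 s, in which the tool goes at most 62.5 mm and 10.7 degrees, less where a joint would pass 70% of its speed; a pose out of reach is approached as far as the arm can. A call with a gripper value outside its range is refused whole. "grip" is the finger opening in mm, from 0 to 85.4, set as the call begins (left out, the last holds). The fingers move at their own pace and stop on an object; the grip force is fixed at half the most. Time passes only in rows, so rows that repeat a pose let the fingers close. It gives the time, the measured TCP pose, the force, the opening and the grip force at its end, in the units of the state.
- ctrl.get_obs(): the state, without advancing time (a new reading comes with each control period).
- ctrl.camera(name): name is "scene" or "top"; returns a dict with "pixels" (480x640x3 uint8, red, green, blue), "fx", "fy", "cx", "cy" (pixels), "dist_coeffs" ([k1, k2, p1, p2, k3] as OpenCV has them; the pictures are not rectified), "origin" and "attitude" of the camera in the world. Camera axes: x right, y down, z forward; pixel columns grow to the right and rows downward; lengths in m; the calibration is good to about 2 mm. A picture is of the moment at which its call begins. There is no depth.
- ctrl.hand_in(): hands the job in; it is judged then, once.
The state is a dict: "time_s": time; "q": joint angles; "dq": joint speeds; "joint_efforts": joint torques, N m; "eef_pos": TCP position; "eef_rot": TCP orientation; "wrist_force": force on the tool from outside, world axes, zero at the start; "torque": the same for the moment, N m; "opening": opening from 0.0 (shut) to 1.0 (fully open); "grasp_force": force on a finger pad.
Only numpy, scipy, OpenCV 4.12 (cv2) and the standard library are available. Lean on these libraries where they do the work, as an engineer would, in place of code of your own. Each camera call takes 0.05 s, during which the arm holds its last target. There are 200 camera calls.

## Working session

There is one attempt and no reset: what is moved stays moved. The work goes in short steps, Python scripts to look and compute and a tool call to move; the robot and the scene stay as the last step left them, time stands still between calls to the robot, and variables do not carry over. Pictures are saved under pics/ and viewed, at most 10 in all, crops included, and the job is handed in when it is done.

Besides the shell and the picture viewer there is one more tool, called by a JSON object that holds its "op" and its "data". move_arm: Moves the arm, as the interface text tells. Its arguments: {"type":"object","properties":{"plan":{"type":"array"},"grip":{"type":"number"}},"required":["plan"]}

```bash
mkdir -p pics
cat > h.py <<'E'
import numpy as np, cv2
from scipy.spatial.transform import Rotation as R
from bench import ctrl
def att(a):
    a=np.array(a,float)
    return a if a.shape==(3,3) else R.from_quat(a[[1,2,3,0]]).as_matrix()
def cam(n):
    c=ctrl.camera(n); c['K']=np.array([[c['fx'],0,c['cx']],[0,c['fy'],c['cy']],[0,0,1.]]); c['R']=att(c['attitude']); c['o']=np.array(c['origin'],float); c['d']=np.array(c['dist_coeffs'],float); return c
def onz(c,px,z):
    p=cv2.undistortPoints(np.array(px,float).reshape(-1,1,2),c['K'],c['d']).reshape(-1,2)
    r=np.c_[p,np.ones(len(p))]@c['R'].T
    return c['o']+r*((z-c['o'][2])/r[:,2])[:,None]
def proj(c,P):
    Rt=c['R'].T; return cv2.projectPoints(np.array(P,float).reshape(-1,1,3),cv2.Rodrigues(Rt)[0],-Rt@c['o'],c['K'],c['d'])[0].reshape(-1,2)
def save(c,f): cv2.imwrite('pics/'+f,c['pixels'][:,:,::-1])
E
python3 - <<'E'
from h import *
for n in('top','scene'):
    c=cam(n); save(c,n+'0.png'); print(n,c['o'],c['R'].round(3).tolist(),c['fx'],c['d'])
print(ctrl.get_obs())
E
```

```text
top [0.4417162  0.05723686 1.07492172] [[0.022, -0.99, 0.142], [-1.0, -0.022, -0.001], [0.004, -0.142, -0.99]] 474.1323150261868 [0.01093696 0.         0.         0.         0.        ]
scene [1.48892168 0.739272   1.10782618] [[-0.577, 0.562, -0.592], [0.816, 0.379, -0.436], [-0.02, -0.735, -0.678]] 581.8151026532203 [0.0466122 0.        0.        0.        0.       ]
{'time_s': 0.1, 'q': array([-1.47030461e+00,  1.81484231e-01,  1.60788280e+00,  3.13608769e-06,
        1.35381589e+00, -2.06300699e-01]), 'dq': array([ 0.00044533, -0.0024003 , -0.00192441, -0.00077994,  0.00107826,
        0.00129926]), 'joint_efforts': array([ 6.42824743e-04, -4.45878875e+01, -3.52241313e+01, -3.47752066e-04,
        4.03027138e-03,  2.09259332e-05]), 'eef_pos': array([ 0.17361843, -0.54764832,  0.2304766 ]), 'eef_rot': array([-7.93939954e-04,  9.88257593e-01,  1.52794953e-01,  4.35753730e-05]), 'wrist_force': array([ 0.22681426, -0.45167262, -0.04440766]), 'torque': array([ 0.00052573,  0.00825297, -0.03113575]), 'grasp_force': 0.0, 'opening': 0.9967525223907221}
```

View pics/top0.png

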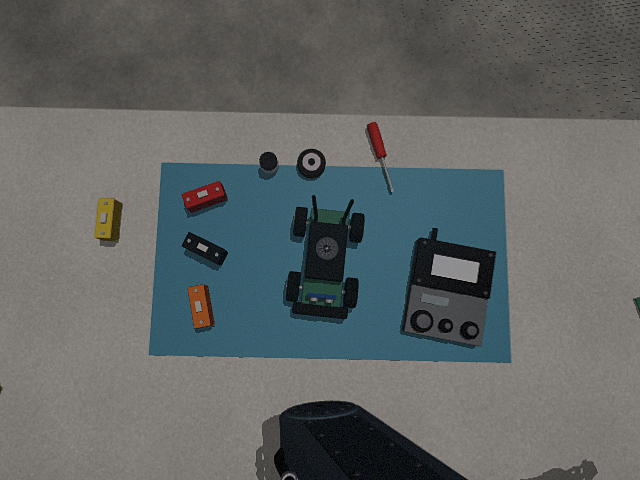

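View pics/scene0.png

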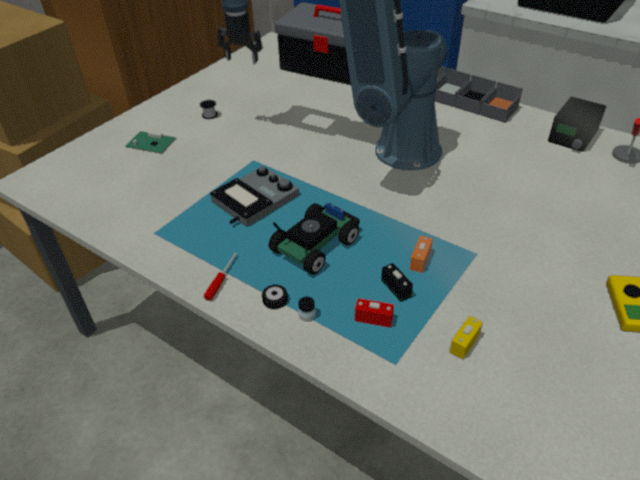

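The top view shows the unit at lower right: tile at (455,267), keys large (422,321), small (445,326) and medium (469,330). The rover is at (325,255) and the black pod at (205,249), with red and orange look-alikes on either side of it. The scene view agrees.

```bash
cat > meas.py <<'E'
from h import *
c=cam('top'); im=c['pixels']; g=cv2.cvtColor(im,cv2.COLOR_RGB2GRAY); hsv=cv2.cvtColor(im,cv2.COLOR_RGB2HSV)
def blobs(m,x0,y0,x1,y1,amin):
    k=np.zeros_like(m); k[y0:y1,x0:x1]=m[y0:y1,x0:x1]
    cs,_=cv2.findContours(k,cv2.RETR_EXTERNAL,cv2.CHAIN_APPROX_NONE)
    return sorted([q for q in cs if cv2.contourArea(q)>amin],key=cv2.contourArea,reverse=True)
def rect(q,z):
    b=cv2.boxPoints(cv2.minAreaRect(q)); w=onz(c,b,z); ctr=w.mean(0); e=[w[1]-w[0],w[2]-w[1]]; e.sort(key=np.linalg.norm)
    return ctr.round(4),[round(float(np.linalg.norm(v)),4) for v in e],round(float(np.arctan2(e[1][1],e[1][0])),3)
q=blobs((g>150).astype(np.uint8),425,245,490,290,200)[0]; print('tile',rect(q,.044))
# pod: dark body on blue mat
dk=((hsv[...,2]<75)).astype(np.uint8)
dk=cv2.morphologyEx(dk,cv2.MORPH_CLOSE,np.ones((7,7),np.uint8))
for q in blobs(dk,175,225,235,275,100): print('pod dark',cv2.minAreaRect(q),rect(q,.05))
for q in blobs((g>130).astype(np.uint8),190,238,215,258,8): M=cv2.moments(q); p=(M['m10']/M['m00'],M['m01']/M['m00']); print('socket',p,onz(c,[p],.055),rect(q,.055),cv2.contourArea(q))
# collars (dark) on panel, tops at 42 mm
for q in blobs((g<50).astype(np.uint8),408,305,483,342,60):
    (x,y),r=cv2.minEnclosingCircle(q); print('collar',x,y,r,onz(c,[(x,y)],.042).round(4),'r mm',r/474*1.07*1000)
crop=np.hstack([cv2.resize(im[230:350,395:505],None,fx=4,fy=4,interpolation=cv2.INTER_CUBIC),cv2.resize(im[220:280,170:240],(350,300),interpolation=cv2.INTER_CUBIC)[:480] if 0 else cv2.copyMakeBorder(cv2.resize(im[220:280,170:240],(350,300),interpolation=cv2.INTER_CUBIC),0,180,0,0,cv2.BORDER_CONSTANT)])
cv2.imwrite('pics/crop1.png',crop[:,:,::-1])
# rover ends
print('rover plate (72mm?)',onz(c,[(327,248),(314,196),(352,200),(320,317)],.08).round(3).tolist())
E
python3 meas.py
```

```text
Traceback (most recent call last):
  File "meas.py", line 10, in <module>
    q=blobs((g>150).astype(np.uint8),425,245,490,290,200)[0]; print('tile',rect(q,.044))
      ~~~~~~~~~~~~~~~~~~~~~~~~~~~~~~~~~~~~~~~~~~~~~~~~~~~^^^
IndexError: list index out of range
```

```bash
sed -i "s/g>150/g>130/;s/g>130).astype(np.uint8),190/g>100).astype(np.uint8),190/" meas.py && sed -i "/^hsv/d; s/^def blobs/print('tile g',g[267,455],'socket',g[247,203],'panel',g[310,470],'collar',g[321,433],'podtop',g[253,212],'mat',g[200,260],hsv[200,260],'key',g[321,422]); crop=0\ndef blobs/" meas.py
python3 - <<'E'
s=open('meas.py').read()
i=s.index('crop=np.hstack'); j=s.index("# rover ends")
head=s.index('def blobs')
crop=s[i:j]; s=s[:head]+crop+s[head:i]+s[j:]
open('meas.py','w').write(s)
E
python3 meas.py
```

```text
tile g 143 socket 133 panel 70 collar 54 podtop 14 mat 89 [ 99 112 112] key 72
tile (array([ 0.5334, -0.2677,  0.044 ]), [0.0446, 0.0992], -1.741)
pod dark ((203.2000274658203, 251.60003662109375), (44.72135925292969, 23.255107879638672), 26.56505012512207) (array([0.5569, 0.2803, 0.05  ]), [0.0503, 0.0987], -2.011)
socket (201.8170731707317, 247.1219512195122) [[0.56593216 0.2826255  0.055     ]] (array([0.5658, 0.2824, 0.055 ]), [0.0106, 0.0216], -2.01) 41.0
collar 421.26470947265625 321.26470947265625 12.025519371032715 [[ 0.4176 -0.1939  0.042 ]] r mm 27.14621461393461
collar 468.3235168457031 330.1470642089844 10.088391304016113 [[ 0.4011 -0.2943  0.042 ]] r mm 22.7733727748887
collar 444.5 325.5 7.905794143676758 [[ 0.4097 -0.2435  0.042 ]] r mm 17.84641294036736
collar 431.5 336.5 23.92707061767578 [[ 0.3859 -0.2153  0.042 ]] r mm 54.012585571546595
rover plate (72mm?) [[0.567, 0.013, 0.08], [0.679, 0.042, 0.08], [0.672, -0.039, 0.08], [0.423, 0.025, 0.08]]
```

View pics/crop1.png

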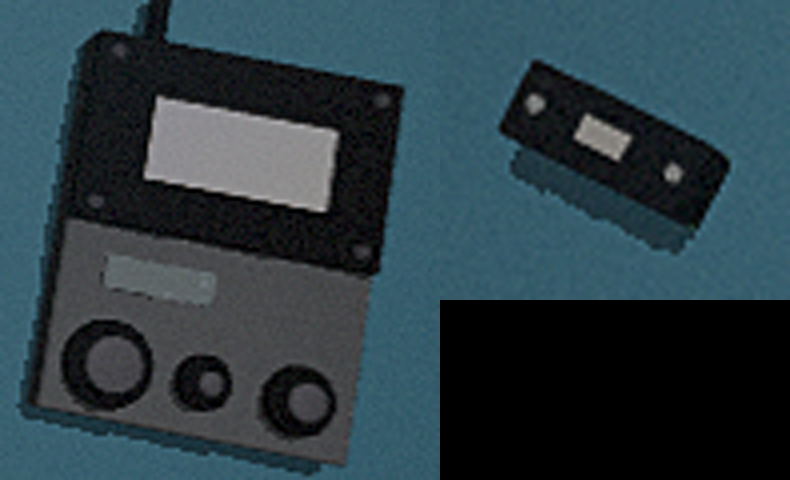

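The crop shows grey key tops at about px (424,321), (448,326) and (473,331), each inside a dark collar. The tile outline is clean. The pod top is free of its shadow except along the lower edge.

```bash
cat > m2.py <<'E'
from h import *
c=cam('top'); im=c['pixels']; g=cv2.cvtColor(im,cv2.COLOR_RGB2GRAY)
big=cv2.GaussianBlur(g,(0,0),.7)
yaw=-.170; ux=np.array([np.cos(yaw),np.sin(yaw)]); uy=np.array([-ux[1],ux[0]]); tile=np.array([.5334,-.2677])
for n,p,rad in(('large',(424,321),16),('small',(447.7,326),7),('medium',(472.5,330.6),11)):
    w=int(rad/2.2+3); x,y=map(round,p); s=big[y-w:y+w+1,x-w:x+w+1]
    m=((s>58)).astype(np.uint8); _,l,st,ce=cv2.connectedComponentsWithStats(m,connectivity=4); i=l[w,w]
    px=ce[i]+[x-w,y-w]; P=onz(c,[px],.048)[0]; d=P[:2]-tile
    print(n,px.round(1),st[i,4],'exp area',round(np.pi*(rad/2.2)**2),P.round(4),'unit frame rel tile',(d@ux).round(4),(d@uy).round(4))
m=(g<38).astype(np.uint8); k=np.zeros_like(m); k[225:275,178:232]=m[225:275,178:232]; k=cv2.morphologyEx(k,cv2.MORPH_CLOSE,np.ones((5,5)))
q=max(cv2.findContours(k,0,1)[0],key=cv2.contourArea); b=cv2.boxPoints(cv2.minAreaRect(q)); w=onz(c,b,.05)
e=[w[1]-w[0],w[2]-w[1]];e.sort(key=np.linalg.norm)
print('pod rect',w.mean(0).round(4),[np.linalg.norm(v).round(4) for v in e],np.arctan2(e[1][1],e[1][0]).round(3))
s=onz(c,[(170+535/5-.4,220+103/5-.4),(170+673/5-.4,220+173/5-.4)],.05); print('screws',s.round(4).tolist(),s.mean(0).round(4),np.arctan2(*(s[1]-s[0])[[1,0]]))
# scene view socket & tile cross-check
c=cam('scene'); g=cv2.cvtColor(c['pixels'],cv2.COLOR_RGB2GRAY)
for n,x0,y0,x1,y1,z in(('socket',386,262,410,285,.055),('tile',222,180,262,215,.044)):
    s=g[y0:y1,x0:x1]; t,m=cv2.threshold(s,0,255,cv2.THRESH_OTSU); _,l,st,ce=cv2.connectedComponentsWithStats(m); i=1+st[1:,4].argmax(); px=ce[i]+[x0,y0]; print(n,t,st[i,4],px,onz(c,[px],z).round(4))
E
python3 m2.py
```

```text
large [423.1 320.7] 138 exp area 166 [ 0.419  -0.1964  0.048 ] unit frame rel tile -0.1248 0.0509
small [447.3 325.1] 16 exp area 32 [ 0.4108 -0.2478  0.048 ] unit frame rel tile -0.1242 -0.0011
medium [471.6 330. ] 54 exp area 79 [ 0.4017 -0.2992  0.048 ] unit frame rel tile -0.1244 -0.0533
pod rect [0.5598 0.2796 0.05  ] [np.float64(0.0445), np.float64(0.0977)] -2.011
screws [[0.5853, 0.1216, 0.05], [0.5559, 0.0607, 0.05]] [0.5706 0.0912 0.05  ] -2.020505185120303
socket 61.0 203 [401.43842365 267.4679803 ] [[0.5434 0.2826 0.055 ]]
tile 83.0 389 [240.87917738 194.90745501] [[ 0.5368 -0.2635  0.044 ]]
```

The measured key spacing is 51.4 to 52.2 mm in a straight line, and all three keys are 124.5 mm from the tile, so the measurements agree. Next I shut the fingers and go above the smallest key.

{"op": "move_arm", "data": {"plan": [0.5,0.6,-0.16,0,0,0.11,1,1.2,-0.32,0,0,0.22,1.5,1.8,-0.48,0,0,0.33,2,2.4,-0.64,0,0,0.44,2.5,3,-0.8,0,0,0.55,3,3.6,-0.96,0,0,0.66,3.5,4.2,-1.1,0,0,0.77,4,4.8,-1.3,0,0,0.88,4.4,5.5,-1.5,0,0,0.99,4.74,6,-1.7,0,0,1.096], "grip": 0}}

```text
time_s: 1.55
eef_pos: [0.4113, -0.2467, 0.146]
eef_rot: [0.0, 0.763, 0.647, 0.0]
wrist_force: [-0.2, -1.3, -0.4]
opening: -0.002
grasp_force: 0.0
```

{"op": "move_arm", "data": {"plan": [0,0,-0.3,0,0,0,0,0,-0.7,0,0,0,0,0,-1,0,0,0,0,0,-1.2,0,0,0,0,0,-1.2,0,0,0]}}

```text
time_s: 2.17
eef_pos: [0.4101, -0.2482, 0.0855]
eef_rot: [-0.001, 0.764, 0.645, -0.0]
wrist_force: [-0.7, 0.7, 0.3]
opening: -0.005
grasp_force: 0.0
```

Run:
```python
from h import *
o=ctrl.get_obs(); print(o['time_s'],o['eef_pos'],o['eef_rot'],o['wrist_force'],o['opening'])
c=cam('top'); p=proj(c,[o['eef_pos'],[.4108,-.2475,.048],[.565,.2820,.05]]); print(p)
t=cv2.resize(c['pixels'][230:350,395:505],None,fx=4,fy=4,interpolation=2)
c=cam('scene'); print(proj(c,[o['eef_pos'],[.4108,-.2475,.048],[.4193,-.1962,.048],[.402,-.2985,.048],[.565,.2820,.055],[.565,.282,.05]]))
s=cv2.resize(c['pixels'][140:230,200:305],(420,360),interpolation=2); s=cv2.copyMakeBorder(s,0,120,0,0,0)
cv2.imwrite('pics/a1.png',np.hstack([t[:,:380],s])[:,:,::-1])
```

```text
2.175 [ 0.41006612 -0.24816966  0.08552393] [-8.04586628e-04  7.64262448e-01  6.44904842e-01 -9.09559697e-05] [-0.68668348  0.65251797  0.28808515] -0.0048611273652753246
[[452.94834213 326.19085861]
 [447.17291291 325.13727323]
 [202.57592033 247.8421328 ]]
[[270.85217449 164.22888851]
 [271.89387215 174.50157297]
 [283.32183226 181.51912932]
 [260.93808033 167.67327694]
 [396.93223587 272.45164742]
 [396.80552751 273.83938244]]
```

View pics/a1.png

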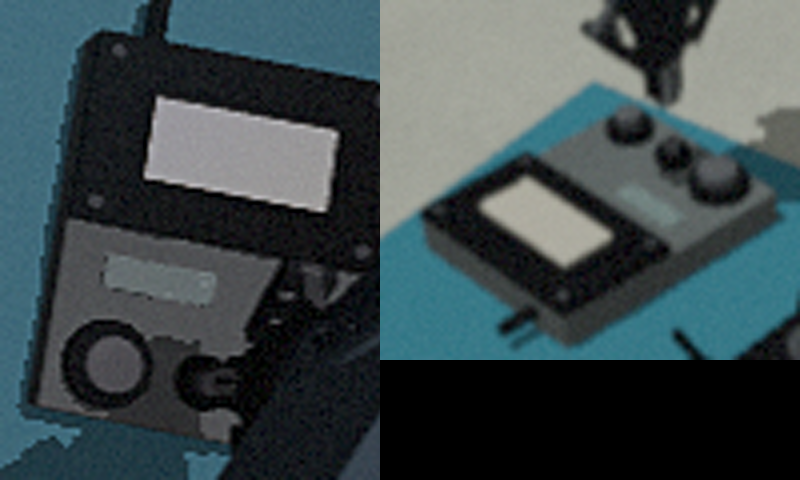

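The scene crop shows the shut tips about over the small key. The scene camera puts the unit some 3 mm farther in +x and +y than the top camera does, so I take the midpoint and press.

{"op": "move_arm", "data": {"plan": [0.04,0.05,-0.3,0,0,0,0.04,0.05,-0.6,0,0,0,0.04,0.05,-0.75,0,0,0,0.04,0.05,-0.83,0,0,0,0.04,0.05,-0.86,0,0,0,0.04,0.05,-0.86,0,0,0]}}

```text
time_s: 3.02
eef_pos: [0.4124, -0.2451, 0.0454]
eef_rot: [-0.001, 0.764, 0.646, -0.0]
wrist_force: [-10.0, 9.3, 32.5]
opening: 0.0
grasp_force: 16.0
```

Run:
```python
from h import *
o=ctrl.get_obs(); print(o['time_s'],o['eef_pos'],o['wrist_force'],o['torque'])
c=cam('scene'); print(proj(c,[o['eef_pos']]))
s=cv2.resize(c['pixels'][135:210,230:310],(800,600)[:2] and (640,600),interpolation=2)
cv2.imwrite('pics/a2.png',np.clip(s[:,:,::-1].astype(float)*1.8,0,255))
```

```text
3.025 [ 0.41238725 -0.2451246   0.04543679] [-10.01152135   9.28450932  32.52579051] [ 1.69037246  1.87595737 -0.05936952]
[[272.23850621 175.69328465]][ WARN:0@1.325] global loadsave.cpp:1063 imwrite_ Unsupported depth image for selected encoder is fallbacked to CV_8U.
```

View pics/a2.png

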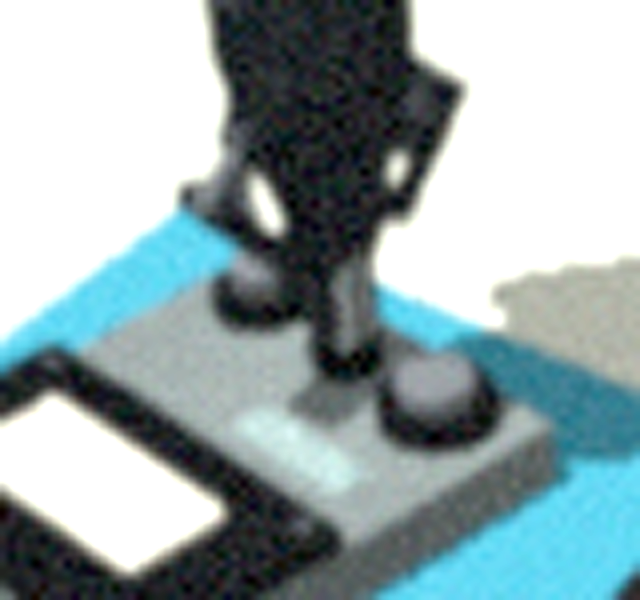

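The tips are on the small key inside its collar and clear of the other two keys. A 32 N reaction means a hard stop, so the key is down. I release in small steps to confirm that it springs back.

{"op": "move_arm", "data": {"plan": [0,0,0.05,0,0,0,0,0,0.05,0,0,0]}}

```text
time_s: 3.32
eef_pos: [0.4126, -0.2455, 0.0461]
eef_rot: [-0.0, 0.764, 0.645, 0.0]
wrist_force: [-1.2, 2.1, 5.6]
opening: 0.001
grasp_force: 2.4
```

{"op": "move_arm", "data": {"plan": [0,0,0.06,0,0,0,0,0,0.06,0,0,0]}}

```text
time_s: 3.58
eef_pos: [0.4128, -0.2457, 0.0489]
eef_rot: [0.0, 0.764, 0.645, 0.0]
wrist_force: [-0.5, 1.1, 2.7]
opening: -0.005
grasp_force: 1.6
```

{"op": "move_arm", "data": {"plan": [0,0,0.06,0,0,0,0,0,0.06,0,0,0]}}

```text
time_s: 3.82
eef_pos: [0.4129, -0.2459, 0.0519]
eef_rot: [0.0, 0.764, 0.645, 0.0]
wrist_force: [1.2, -0.4, 1.5]
opening: 0.001
grasp_force: 0.7
```

The force falls 5.6, 2.7, 1.5 N over 6 mm of rise, so the small key was fully down and has sprung back. The tips' contact lies about 3.5 mm below the TCP. Next are the medium key and then the large one.

{"op": "move_arm", "data": {"plan": [0,0,0.3,0,0,0,0,0,0.6,0,0,0,-0.09,-0.5,0.6,0,0,0,-0.17,-1.03,0.6,0,0,0,-0.17,-1.03,0.3,0,0,0,-0.17,-1.03,0.1,0,0,0,-0.17,-1.03,0,0,0,0,-0.17,-1.03,-0.08,0,0,0,-0.17,-1.03,-0.135,0,0,0,-0.17,-1.03,-0.135,0,0,0]}}

```text
time_s: 5.08
eef_pos: [0.4041, -0.2963, 0.0459]
eef_rot: [-0.001, 0.764, 0.646, 0.0]
wrist_force: [-4.5, 6.4, 13.3]
opening: 0.003
grasp_force: 6.7
```

{"op": "move_arm", "data": {"plan": [0,0,0.3,0,0,0,0,0,0.7,0,0,0,0.12,0.7,0.7,0,0,0,0.24,1.4,0.7,0,0,0,0.35,2.05,0.7,0,0,0,0.35,2.05,0.4,0,0,0,0.35,2.05,0.2,0,0,0,0.35,2.05,0.1,0,0,0,0.35,2.05,0,0,0,0,0.35,2.05,0,0,0,0]}}

```text
time_s: 6.32
eef_pos: [0.4215, -0.1952, 0.0459]
eef_rot: [-0.001, 0.764, 0.645, -0.0]
wrist_force: [-5.7, 3.7, 13.9]
opening: 0.001
grasp_force: 7.2
```

Run:
```python
from h import *
o=ctrl.get_obs(); print(o['eef_pos'],o['wrist_force'])
c=cam('scene'); g=cv2.cvtColor(c['pixels'],cv2.COLOR_RGB2GRAY)
p=proj(c,[[.565,.282,.055],[.565,.282,.05]]);print(p)
x0,y0=380,255; s=g[y0:290,x0:425]; print(s.max())
_,l,st,ce=cv2.connectedComponentsWithStats((s>115).astype(np.uint8)); print(st[:,4],ce+[x0,y0]); [print(onz(c,[q+np.array([x0,y0])],.055)) for q in ce[1:]]
cv2.imwrite('pics/pod.png',cv2.resize(c['pixels'][250:310,370:425],None,fx=8,fy=8,interpolation=2)[:,:,::-1])
```

```text
[ 0.4214999  -0.1951516   0.04587059] [-5.73219248  3.69800862 13.90504763]
[[396.93223587 272.45164742]
 [396.80552751 273.83938244]]
164
[1514    1    1   18    3   36    2] [[401.92140026 272.16446499]
 [411.         256.        ]
 [413.         255.        ]
 [419.83333333 256.16666667]
 [389.33333333 266.33333333]
 [396.75       273.77777778]
 [404.5        283.        ]]
[[0.49347606 0.2822492  0.055     ]]
[[0.48734737 0.28469845 0.055     ]]
[[0.48132575 0.3012817  0.055     ]]
[[0.55705502 0.25530317 0.055     ]]
[[0.56925928 0.2839397  0.055     ]]
[[0.58590798 0.31543868 0.055     ]]
```

View pics/pod.png

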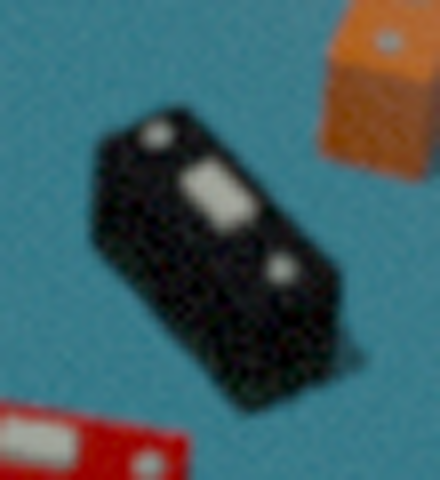

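The pod crop shows it standing free, with its socket at about (397,274) in the image. The two views give (0.566,0.283) and (0.569,0.284), which agree. All three keys were pressed with about 13 N at their stops. I lift and go above the pod.

{"op": "move_arm", "data": {"plan": [0,0,0.5,0,0,0,0,0,1.3,0,0,0,0,0,2.2,0,0,0,0,0,3,0,0,0,0,0,3.7,0,0,0,0.2,0.6,3.7,0,0,0,0.5,1.5,3.7,0,0,0,0.8,2.5,3.7,0,0,0,1.1,3.5,3.7,0,0,0,1.4,4.5,3.7,0,0,0]}}

```text
time_s: 7.62
eef_pos: [0.4924, 0.0313, 0.2301]
eef_rot: [0.0, 0.764, 0.645, 0.0]
wrist_force: [1.0, 0.4, -0.2]
opening: -0.0
grasp_force: 0.0
```

{"op": "move_arm", "data": {"plan": [0.3,1,0,0,0,-0.05,0.6,2,0,0,0,-0.1,0.9,3,0,0,0,-0.16,1.2,4,0,0,0,-0.22,1.45,4.7,0,0,0,-0.274,1.52,5.07,0,0,0,-0.274,1.52,5.07,-0.6,0,0,-0.274,1.52,5.07,-1.4,0,0,-0.274,1.52,5.07,-1.8,0,0,-0.274,1.52,5.07,-1.8,0,0,-0.274], "grip": 65}}

```text
time_s: 8.88
eef_pos: [0.5667, 0.2829, 0.1384]
eef_rot: [-0.0, 0.845, 0.535, -0.002]
wrist_force: [-0.6, -1.2, 0.4]
opening: 0.763
grasp_force: 0.0
```

Run:
```python
from h import *
o=ctrl.get_obs(); print(o['time_s'],o['eef_pos'],o['eef_rot'],o['wrist_force'],o['opening'])
c=cam('scene'); print(proj(c,[o['eef_pos'],[.5675,.283,.05]]))
s=cv2.resize(c['pixels'][220:320,340:440],(600,600),interpolation=2)
cv2.imwrite('pics/pod2.png',np.clip(s[:,:,::-1]*1.5,0,255).astype(np.uint8))
```

```text
8.875 [0.56673062 0.28288816 0.13838107] [-4.51641212e-04  8.45012491e-01  5.34743510e-01 -1.75062719e-03] [-0.62864915 -1.20441697  0.37021499] 0.7632093900405651
[[399.10267176 248.87859744]
 [396.65064626 274.59471035]]
```

View pics/pod2.png

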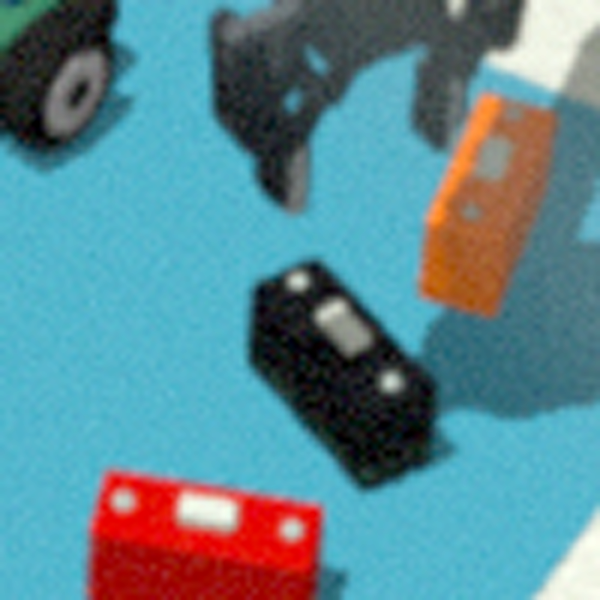

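The fingers straddle the pod, with red and orange clear on both sides. I descend and grip.

{"op": "move_arm", "data": {"plan": [0,0,-0.5,0,0,0,0,0,-1,0,0,0,0,0,-1.5,0,0,0,0,0,-1.9,0,0,0,0,0,-2.2,0,0,0,0,0,-2.4,0,0,0,0,0,-2.55,0,0,0,0,0,-2.55,0,0,0]}}

```text
time_s: 9.93
eef_pos: [0.5675, 0.2838, 0.0122]
eef_rot: [-0.0, 0.845, 0.535, -0.0]
wrist_force: [0.7, -0.1, 0.0]
opening: 0.759
grasp_force: 0.0
```

{"op": "move_arm", "data": {"plan": [0,0,0,0,0,0,0,0,0,0,0,0,0,0,0,0,0,0,0,0,0,0,0,0,0,0,0,0,0,0,0,0,0,0,0,0,0,0,0,0,0,0,0,0,0,0,0,0], "grip": 25}}

```text
time_s: 10.92
eef_pos: [0.5684, 0.2841, 0.0134]
eef_rot: [0.0, 0.845, 0.535, 0.001]
wrist_force: [0.4, 0.2, 5.6]
opening: 0.421
grasp_force: 61.1
```

The opening is 36 mm at 61 N, so the pod is gripped. Lift it straight up.

{"op": "move_arm", "data": {"plan": [0,0,0.1,0,0,0,0,0,0.4,0,0,0,0,0,0.9,0,0,0,0,0,1.5,0,0,0,0,0,2.1,0,0,0,0,0,2.7,0,0,0,0,0,3.3,0,0,0,0,0,3.7,0,0,0,0,0,3.9,0,0,0,0,0,3.9,0,0,0]}}

```text
time_s: 12.18
eef_pos: [0.5678, 0.2838, 0.2078]
eef_rot: [0.0, 0.845, 0.535, 0.0]
wrist_force: [0.4, -0.1, -2.0]
opening: 0.416
grasp_force: 60.5
```

{"op": "move_arm", "data": {"plan": [0,-0.3,0,0,0,0.02,-0.05,-0.9,0,0,0,0.05,-0.1,-1.6,0,0,0,0.08,-0.15,-2.4,0,0,0,0.11,-0.2,-3.2,0,0,0,0.14,-0.25,-4,0,0,0,0.17,-0.3,-4.8,0,0,0,0.2,-0.35,-5.6,0,0,0,0.22,-0.4,-6.4,0,0,0,0.25,-0.45,-7.2,0,0,0,0.274]}}

```text
time_s: 13.42
eef_pos: [0.5441, -0.0772, 0.2059]
eef_rot: [-0.001, 0.764, 0.646, -0.001]
wrist_force: [0.8, -0.1, -1.1]
opening: 0.412
grasp_force: 60.5
```

{"op": "move_arm", "data": {"plan": [-0.05,-0.8,0,0,0,0,-0.1,-1.6,0,0,0,0,-0.14,-2.4,0,0,0,0,-0.18,-3.1,0,0,0,0,-0.21,-3.6,0,0,0,0,-0.21,-3.8,0,0,0,0,-0.21,-3.8,-0.3,0,0,0,-0.21,-3.8,-0.8,0,0,0,-0.21,-3.8,-1.2,0,0,0,-0.21,-3.8,-1.2,0,0,0]}}

```text
time_s: 14.68
eef_pos: [0.5334, -0.2642, 0.1448]
eef_rot: [-0.003, 0.764, 0.646, -0.0]
wrist_force: [0.3, 0.4, -0.7]
opening: 0.419
grasp_force: 60.5
```

```bash
cat > m3.py <<'E'
from h import *
import sys
o=ctrl.get_obs(); e=o['eef_pos']; print(o['time_s'],e,o['eef_rot'],o['wrist_force'],o['opening'])
r=R.from_quat(o['eef_rot'][[1,2,3,0]]).as_matrix(); print('tool z',r[:,2].round(4),'yaw y',np.arctan2(r[1,1],r[0,1]).round(4))
a=cam('scene'); b=cam('top')
s=cv2.resize(a['pixels'][130:250,190:310],(480,480),interpolation=2); t=cv2.resize(b['pixels'][215:335,420:500],(320,480),interpolation=2)
cv2.imwrite('pics/%s.png'%sys.argv[1],np.clip(np.hstack([s,t])[:,:,::-1]*1.6,0,255).astype(np.uint8))
E
python3 m3.py t1
```

```text
14.675 [ 0.53342221 -0.26416911  0.14482021] [-2.51566372e-03  7.63600498e-01  6.45683926e-01 -4.68044731e-04] [ 0.29284825  0.38310856 -0.74791122] 0.41895836731246267
tool z [-0.004   0.0032 -1.    ] yaw y -0.1669
```

View pics/t1.png

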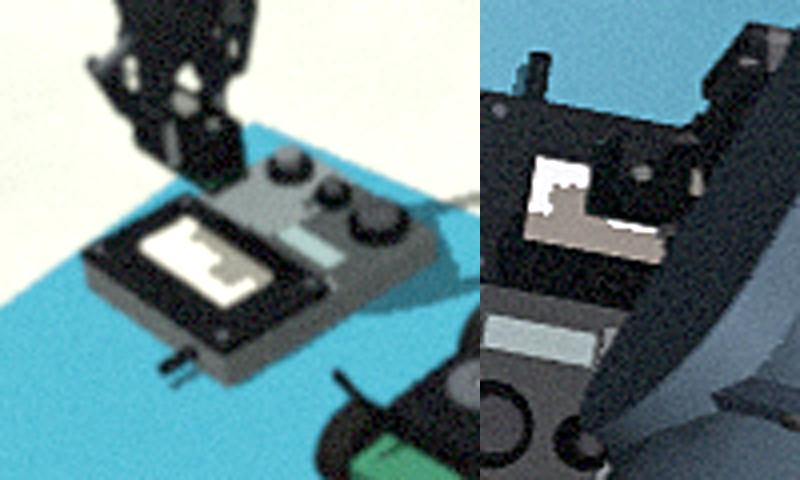

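Scene: the pod is held level above the tile, and the whole tile is visible around px (242,195). In the top view only the pod's +y end is visible, at about (446,269). Next I measure the tile in the scene view and compare projected pod corners with those seen.

```bash
cat > m4.py <<'E'
from h import *
import sys
o=ctrl.get_obs(); e=o['eef_pos']
a=cam('scene'); g=cv2.cvtColor(a['pixels'],cv2.COLOR_RGB2GRAY)
m=np.zeros_like(g); m[180:212,220:264]=(g[180:212,220:264]>62); 
_,l,st,ce=cv2.connectedComponentsWithStats(m); i=1+st[1:,4].argmax(); q=max(cv2.findContours((l==i).astype(np.uint8),0,1)[0],key=cv2.contourArea)
w=onz(a,q.reshape(-1,2),.044); b=cv2.minAreaRect((w[:,:2]*1e3).astype(np.float32)); print('tile scene',b,st[i,4])
if len(sys.argv)>1:
  r=R.from_quat(o['eef_rot'][[1,2,3,0]]).as_matrix(); C=e.copy(); zb=e[2]-.0134
  n=['+L+S','+L-S','-L+S','-L-S']
  L=-r[:,0] if r[1,0]<0 else r[:,0]; S=r[:,1] if r[0,1]>0 else -r[:,1]
  P=[np.r_[(C+sl*.045*L+ss*.018*S)[:2],z] for z in(zb,zb+.05) for sl in(1,-1) for ss in(1,-1)]
  b=cam('top')
  print('corners bottom(+y+x,+y-x,-y+x,-y-x) then top, crop px'); 
  pa=(proj(a,P)-[200,140]+.5)*5; pb=(proj(b,P)-[425,225]+.5)*6
  s=cv2.resize(a['pixels'][140:220,200:280],None,fx=5,fy=5,interpolation=2); t=cv2.resize(b['pixels'][225:291,425:490],None,fx=6,fy=6,interpolation=2)
  print(pa.round(0).tolist()); print((pb+[400,0]).round(0).tolist())
  im=np.zeros((400,790,3),np.uint8); im[:400,:400]=s; im[:396,400:790]=t
  cv2.imwrite('pics/%s.png'%sys.argv[1],np.clip(im[:,:,::-1]*2.,0,255).astype(np.uint8))
  np.savez(sys.argv[1],a=a['pixels'],b=b['pixels'])
E
python3 m4.py
```

```text
tile scene ((537.4603881835938, -264.50860595703125), (110.4256591796875, 53.50801086425781), 78.22061920166016) 403
```

{"op": "move_arm", "data": {"plan": [0,0,-0.2,0,0,0,0,0,-0.5,0,0,0,0,0,-0.8,0,0,0,0,0,-0.9,0,0,0,0,0,-0.9,0,0,0,0,0,-0.9,0,0,0]}}

```text
time_s: 15.58
eef_pos: [0.535, -0.2664, 0.103]
eef_rot: [0.0, 0.764, 0.645, 0.0]
wrist_force: [0.3, 0.1, -1.5]
opening: 0.413
grasp_force: 60.5
```

```bash
python3 m4.py t2
```

```text
tile scene ((537.78369140625, -264.3530578613281), (110.48485565185547, 51.2078971862793), 80.26324462890625) 375
corners bottom(+y+x,+y-x,-y+x,-y-x) then top, crop px
[[221.0, 259.0], [270.0, 231.0], [123.0, 193.0], [172.0, 167.0], [211.0, 188.0], [260.0, 160.0], [111.0, 123.0], [161.0, 97.0]]
[[498.0, 171.0], [483.0, 273.0], [755.0, 220.0], [740.0, 322.0], [541.0, 154.0], [525.0, 261.0], [811.0, 205.0], [797.0, 313.0]]
```

View pics/t2.png

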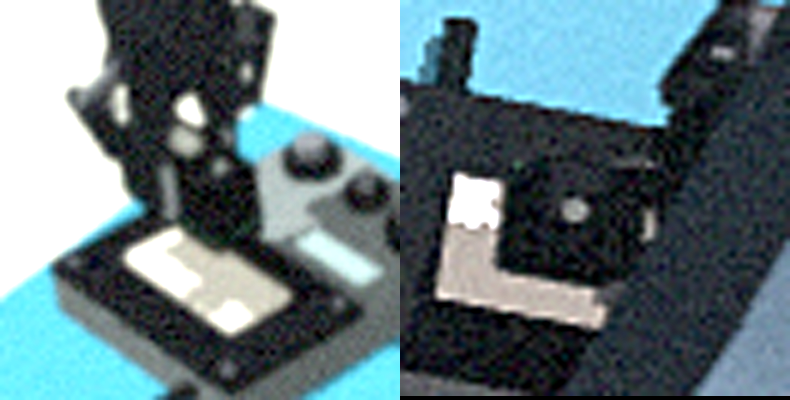

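The top crop shows the pod's +y end edge near x≈499, where 491 was predicted, so the pod sits about 2–3 mm toward −y. The left and lower tile margins are visible. I measure pod edges against tile edges along scan lines.

```bash
cat > m5.py <<'E'
from h import *
import sys
o=ctrl.get_obs(); e=o['eef_pos']; zb=e[2]-.0134
b=cam('top'); g=cv2.GaussianBlur(cv2.cvtColor(b['pixels'],cv2.COLOR_RGB2GRAY),(0,0),.6).astype(np.float32)
yaw=-.168; T0=np.array([.535,-.2656]); ux=np.array([np.cos(yaw),np.sin(yaw)]); uy=np.array([-ux[1],ux[0]])
s=np.arange(-.035,.075,.0004)
def scan(fix,ax):   # lines along ax (uy or -ux) at the tile plane, other coordinate fix
    d,f=(uy,ux) if ax=='y' else (-ux,uy)
    P=np.c_[T0+s[:,None]*d+fix*f,np.full(len(s),.044)]; px=proj(b,P)
    v=cv2.remap(g,px[:,0].astype(np.float32)[:,None],px[:,1].astype(np.float32)[:,None],cv2.INTER_LINEAR)[:,0]
    # bright run
    hi=v>v.max()*.55; k=np.where(hi)[0]
    if len(k)<3: return None
    i1=k[-1]; i0=i1
    while i0>0 and hi[i0-1]: i0-=1
    pw=onz(b,[px[i0]],zb)[0,:2]; return s[i1],(pw-T0)@d, v.max()
for ax,fx in(('y',np.arange(-.008,.0161,.004)),('x',np.arange(-.005,.041,.005))):
    A=[scan(f,ax) for f in fx]; 
    for f,r in zip(fx,A): print(ax,round(f,3),None if r is None else np.round(r,4))
print('expect tile edge .050/.023, pod edge .045/.018 ; zb',zb.round(4),'TCP in unit frame',((e[:2]-T0)@ux).round(4),((e[:2]-T0)@uy).round(4))
E
python3 m5.py
```

```text
y -0.008 [4.78000e-02 4.04000e-02 9.66992e+01]
y -0.004 [4.78000e-02 4.08000e-02 9.38857e+01]
y 0.0 [4.78000e-02 4.08000e-02 9.52432e+01]
y 0.004 [4.74000e-02 4.19000e-02 1.31083e+02]
y 0.008 [4.74000e-02 4.15000e-02 1.62457e+02]
y 0.012 [4.740000e-02 4.230000e-02 1.594531e+02]
y 0.016 [4.70000e-02 4.23000e-02 1.61125e+02]
x -0.005 [2.38000e-02 1.62000e-02 9.67188e+01]
x 0.0 [2.42000e-02 1.62000e-02 9.48438e+01]
x 0.005 [7.18000e-02 7.09000e-02 9.64434e+01]
x 0.01 [7.46000e-02 7.09000e-02 1.12541e+02]
x 0.015 [7.460000e-02 7.050000e-02 1.099385e+02]
x 0.02 [7.460000e-02 7.090000e-02 1.119375e+02]
x 0.025 [7.46000e-02 7.05000e-02 1.09293e+02]
x 0.03 [7.460000e-02 7.090000e-02 1.175391e+02]
x 0.035 [7.460000e-02 7.240000e-02 1.613438e+02]
x 0.04 [7.46000e-02 7.20000e-02 1.61625e+02]
expect tile edge .050/.023, pod edge .045/.018 ; zb 0.0898 TCP in unit frame 0.0002 -0.0008
```

Relative to the tile the pod is about 2.5 mm too far in +x and 1.2 mm too far in −y. I correct that while lowering to about 1 cm above the tile.

{"op": "move_arm", "data": {"plan": [-0.045,0.03,0,0,0,0,-0.045,0.03,-0.1,0,0,0,-0.045,0.03,-0.25,0,0,0,-0.045,0.03,-0.4,0,0,0,-0.045,0.03,-0.55,0,0,0,-0.045,0.03,-0.65,0,0,0,-0.045,0.03,-0.7,0,0,0,-0.045,0.03,-0.7,0,0,0,-0.045,0.03,-0.7,0,0,0]}}

```text
time_s: 16.85
eef_pos: [0.5326, -0.2648, 0.0678]
eef_rot: [0.0, 0.764, 0.645, 0.0]
wrist_force: [0.1, 0.2, -1.4]
opening: 0.412
grasp_force: 60.5
```

```bash
sed -i "s/np.arange(-.005,.041,.005)/np.arange(-.02,.046,.005)/;s/s=np.arange(-.035,.075,.0004)/s=np.arange(-.03,.062,.0004)/;s/    hi=v/    v=v[s<.035] if ax=='x' else v; hi=v/" m5.py && python3 m5.py && python3 m4.py t3
```

```text
y -0.008 [4.76e-02 4.23e-02 9.90e+01]
y -0.004 [4.80000e-02 4.23000e-02 9.56875e+01]
y 0.0 [4.76000e-02 4.23000e-02 9.58945e+01]
y 0.004 [4.76000e-02 4.27000e-02 9.61016e+01]
y 0.008 [4.800000e-02 4.310000e-02 1.214609e+02]
y 0.012 [4.760e-02 4.270e-02 1.525e+02]
y 0.016 [4.680000e-02 4.190000e-02 1.649111e+02]
x -0.02 [ 0.0348 -0.0282 26.9121]
x -0.015 [ 3.48000e-02 -1.99000e-02  2.52656e+01]
x -0.01 [3.12000e-02 3.04000e-02 4.46328e+01]
x -0.005 [3.48e-02 3.28e-02 3.70e+01]
x 0.0 [2.52000e-02 1.85000e-02 6.34062e+01]
x 0.005 [2.40000e-02 1.89000e-02 8.98984e+01]
x 0.01 [2.40000e-02 1.89000e-02 9.75469e+01]
x 0.015 [2.44e-02 1.89e-02 9.50e+01]
x 0.02 [2.40000e-02 1.89000e-02 1.01125e+02]
x 0.025 [2.44000e-02 1.93000e-02 9.54902e+01]
x 0.03 [2.40000e-02 1.89000e-02 9.96797e+01]
x 0.035 [2.44e-02 1.89e-02 9.75e+01]
x 0.04 [2.280000e-02 1.850000e-02 1.452812e+02]
x 0.045 [ 2.320000e-02 -2.030000e-02  1.532998e+02]
expect tile edge .050/.023, pod edge .045/.018 ; zb 0.0544 TCP in unit frame -0.0025 0.0004
tile scene ((537.4728393554688, -264.9720153808594), (111.02030181884766, 52.593605041503906), 79.01605987548828) 231
corners bottom(+y+x,+y-x,-y+x,-y-x) then top, crop px
[[233.0, 306.0], [281.0, 278.0], [136.0, 240.0], [184.0, 213.0], [223.0, 237.0], [272.0, 209.0], [125.0, 172.0], [173.0, 145.0]]
[[466.0, 189.0], [451.0, 287.0], [714.0, 236.0], [700.0, 334.0], [506.0, 173.0], [490.0, 276.0], [766.0, 223.0], [752.0, 326.0]]
```

View pics/t3.png

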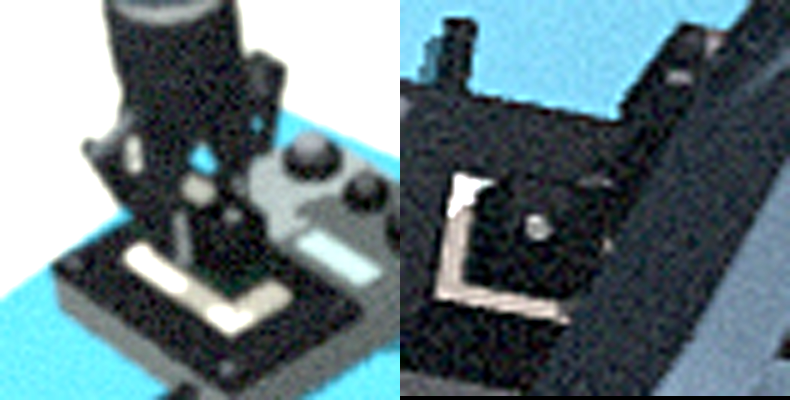

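The top-view margins are 5.2 mm and 5.3 mm where 5 mm is ideal, so the pod is centred and parallel. One numeric cross-check of the same margins in the scene view will also test the height.

```bash
sed -e "s/cam('top')/cam('scene')/" -e "s/else (-ux,uy)/else (ux,uy)/" -e "s/np.arange(-.008,.0161,.004)/np.arange(-.012,.0161,.004)/" -e "s/(T0=np.array/&/" m5.py > m6.py && sed -i "s/np.arange(-.02,.046,.005)/np.arange(-.04,.041,.01)/;s/T0=np.array(\[.535,-.2656\])/T0=np.array([.5375,-.2645])/;s/v=v\[s<.035\] if ax=='x' else v/v=v[s<(.035 if ax=='x' else .06)]/" m6.py && python3 m6.py
```

```text
y -0.012 [5.480e-02 4.100e-02 1.085e+02]
y -0.008 [5.480000e-02 4.140000e-02 1.089062e+02]
y -0.004 [5.480000e-02 4.140000e-02 1.074336e+02]
y 0.0 [5.400000e-02 4.140000e-02 1.138398e+02]
y 0.004 [5.36e-02 4.10e-02 1.32e+02]
y 0.008 [ 5.400000e-02 -1.850000e-02  1.465898e+02]
y 0.012 [ 5.360e-02 -1.850e-02  1.575e+02]
y 0.016 [ 5.28e-02 -1.85e-02  1.69e+02]
x -0.04 [2.400000e-02 1.390000e-02 1.659307e+02]
x -0.03 [2.440000e-02 1.470000e-02 1.665742e+02]
x -0.02 [2.440000e-02 1.350000e-02 1.638867e+02]
x -0.01 [2.44000e-02 1.43000e-02 1.68875e+02]
x 0.0 [2.520000e-02 1.350000e-02 1.314688e+02]
x 0.01 [2.48000e-02 1.19000e-02 1.06041e+02]
x 0.02 [2.440000e-02 1.230000e-02 1.102949e+02]
x 0.03 [2.360000e-02 1.310000e-02 1.528486e+02]
x 0.04 [ 2.400000e-02 -1.380000e-02  1.679062e+02]
expect tile edge .050/.023, pod edge .045/.018 ; zb 0.0544 TCP in unit frame -0.0048 -0.0011
```

Run:
```python
from h import *
o=ctrl.get_obs(); e=o['eef_pos']; print(e)
D=np.load('t3.npz')
def blob(g,x,y,w,top=None):
    s=g[y-w:y+w+1,x-w:x+w+1].astype(float); s=np.clip(s-np.percentile(s,60),0,None); yy,xx=np.mgrid[y-w:y+w+1,x-w:x+w+1]; return np.array([(s*xx).sum()/s.sum(),(s*yy).sum()/s.sum()])
def tri(pa,pb):
    A=[];B=[]
    for c,p in((a,pa),(b,pb)):
        d=onz(c,[p],0)[0]-c['o']; d/=np.linalg.norm(d); M=np.eye(3)-np.outer(d,d); A.append(M);B.append(M@c['o'])
    X=np.linalg.lstsq(np.vstack(A),np.hstack(B),rcond=None)[0]; return X,[np.linalg.norm(A[i]@X-B[i]) for i in(0,1)]
a=cam('scene'); b=cam('top'); ga,gb=[cv2.cvtColor(c['pixels'],cv2.COLOR_RGB2GRAY) for c in(a,b)]
pa=blob(ga,246,183,2); pb=blob(gb,447,262,2); print('screw px',pa,pb,tri(pa,pb))
yaw=-.168; L=np.array([-np.sin(yaw),np.cos(yaw)])
X=tri(pa,pb)[0]; print('pod centre from screw (34mm)',X[:2]-.034*L,'top z expect',e[2]-.0134+.05)
s=onz(b,[(188.6,240.2),(216.2,254.2)],.05); print('screw sep',np.linalg.norm(s[1]-s[0]))
# reference: key tops/large key both views (known z .048)
for n,ka,kb,w in(('large',(285,181),(423,321),6),('medium',(262,169),(472,330),4)):
    qs=[]
    for g,k in((ga,ka),(gb,kb)):
        x,y=k; s=g[y-w:y+w+1,x-w:x+w+1]; m=(s>58).astype(np.uint8); _,l,st,ce=cv2.connectedComponentsWithStats(m); i=1+st[1:,4].argmax(); qs.append(ce[i]+[x-w,y-w]); print(n,st[i,4],qs[-1])
    print(tri(*qs),[onz(c,[q],.048)[0] for c,q in((a,qs[0]),(b,qs[1]))])
```

```text
[ 0.53256855 -0.26477858  0.06779835]
screw px [245.98378378 182.82486486] [447.25238095 261.98571429] (array([ 0.53993211, -0.23317972,  0.10349373]), [np.float64(0.000816377487182374), np.float64(0.0008163774871821906)])
pod centre from screw (34mm) [ 0.53424694 -0.26670104] top z expect 0.10439835039302173
screw sep 0.06817222589482917
large 68 [285.67647059 177.22058824]Traceback (most recent call last):
  File "<stdin>", line 20, in <module>
ValueError: attempt to get argmax of an empty sequence
```

Triangulating the screw gives a pod top at z = 0.1035 against 0.104 expected, so the 1 cm gap is right. It puts the pod centre at (0.5342,−0.2667), and the tile is at (0.5343,−0.2677) once its visible side faces are allowed for. A 1 mm nudge in −y finishes the centring.

{"op": "move_arm", "data": {"plan": [0,-0.02,0,0,0,0,0,-0.02,0,0,0,0,0,-0.02,0,0,0,0,0,-0.02,0,0,0,0,0,-0.02,0,0,0,0,0,-0.02,0,0,0,0]}}

```text
time_s: 17.9
eef_pos: [0.5324, -0.2656, 0.0675]
eef_rot: [-0.0, 0.764, 0.645, 0.0]
wrist_force: [0.3, -0.5, -0.8]
opening: 0.413
grasp_force: 60.5
```

```bash
python3 m5.py | grep -E "^y|expect|^x 0.0[1-3]" && python3 -c "
from h import *
o=ctrl.get_obs(); print(o['time_s'],o['eef_pos'],o['eef_rot'],o['opening'],o['grasp_force'])
print(ctrl.hand_in())"
```

```text
y -0.008 [4.76000e-02 4.14000e-02 9.98125e+01]
y -0.004 [4.8000e-02 4.1400e-02 9.6875e+01]
y 0.0 [4.76000e-02 4.14000e-02 9.42227e+01]
y 0.004 [4.760000e-02 4.140000e-02 1.067949e+02]
y 0.008 [4.800000e-02 4.220000e-02 1.258232e+02]
y 0.012 [4.760000e-02 4.220000e-02 1.423389e+02]
y 0.016 [4.680000e-02 4.100000e-02 1.647812e+02]
x 0.01 [2.40000e-02 1.89000e-02 9.75156e+01]
x 0.015 [2.4000e-02 1.9300e-02 9.5082e+01]
x 0.02 [2.400000e-02 1.890000e-02 1.003438e+02]
x 0.025 [2.44000e-02 1.93000e-02 9.54053e+01]
x 0.03 [2.40000e-02 1.89000e-02 9.88164e+01]
x 0.035 [2.44000e-02 1.89000e-02 9.89219e+01]
expect tile edge .050/.023, pod edge .045/.018 ; zb 0.0541 TCP in unit frame -0.0025 -0.0005
17.95 [ 0.53242892 -0.26563913  0.06753842] [4.03389403e-06 7.63930934e-01 6.45298015e-01 7.43272488e-06] 0.41604477012406754 60.45828580856323
the job is handed in; nothing more can be done
None
```

I pressed the three keys in order (small, medium, large) to their stops, and handed the job in at about 18 s with the pod held level about 10 mm above the tile, centred to within about 1–2 mm by my measurements and parallel to its long side; the verdict was not shown.

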